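Turn the spice wheel's lid to the cinnamon

ROBOT

A 6-joint arm with a two-finger parallel gripper is mounted at the origin on a cart in front of the work surface, level with it; the furniture and walls round the work are solid. World frame = base frame: x ahead of the robot, y to its left, z up, the work surface at z = 0. Lengths are in mm, angles in rad, forces in N, time in s.
With the tool pointing down it reaches from about 225 to 875 mm from the base axis. Payload 3.4 kg.
Tool frame: the origin (TCP) lies between the finger pads; the fingertips stand 19 mm ahead of it and the grasp point (between the pads) is the TCP; z points along the fingers, y is the line along which they close (so a half turn about z gives the same grasp; the last joint's range is limited). The gripper opens to 85 mm and grips with 20 to 120 N. Pads are 22 mm wide; open, the fingers measure 114 mm over their backs; the gripper's body (76 mm by 85 mm) begins 54 mm behind the grasp point. The pads swing forward as they close: fully open they stand 13 mm farther back than shut.
Start: joints at [-1.259, 0.276, 1.505, -0, 1.361, -0.121], TCP at [241.166, -522.015, 250.328] pointing down, gripper open.
Joint ranges: [-2.89, 2.89], [-0.75, 2.08], [0.22, 2.7], [-1.18, 4.32], [0.11, 2.71], [-2.7, 2.7]. Speed limits (rad/s): [2.57, 2.57, 3.14, 3.14, 3.14, 3.14].

INTERFACE

Orientations are given as a 3x3 rotation matrix whose columns are the frame's x, y, z axes.
In Python, from plant import robot gives the robot as it stands. The module is installed in compiled form; this text tells all that it offers.
- The arm moves only by the tool arm_command, never from a script. Its argument "deltas" is a list that holds one entry, the list of rows, each a list of 7 numbers: the shift along the world's x, y, z in cm, then the turn, a rotation vector about the world's x, y, z in rad, then the opening, from 0 (shut) to 1 (fully open). In form: [[[tx, ty, tz, wx, wy, wz, jaw], ...]]. A call has 1 to 8 rows; each row is the pose to reach, as a shift and turn from the pose commanded when the call began; what a row does not reach only later rows make up. A row lasts 1/8 s, in which the tool goes at most 62.5 mm and 10.7 degrees, less where a joint would pass 70% of its speed; a pose out of reach is approached as far as the arm can. A call with a gripper value outside its range is refused whole. The fingers move at their own pace and stop on an object; "squeeze" is the grip in N (left out, the last holds). Time passes only in rows, so rows that repeat a pose let the fingers close. It gives the time, the measured TCP pose, the force, the opening and the grip force at its end, in the units of the state.
- robot.get_state(): the state, without advancing time (a new reading comes with each control period).
- robot.read_camera(name): name is "side" or "top"; returns a dict with "color" (480x640x3 uint8, blue, green, red), "depth" (480x640 float32, mm along the optical axis (not along the pixel's ray), 0 where there is no reading), "intrinsics" (3x3 intrinsics, pixels), "k1" (the pictures are not rectified: a ray, as slopes to the right and down, at radius r is drawn at 1 + k1 r^2 times it, then the intrinsics apply), "origin" and "attitude" of the camera in the world. Camera axes: x right, y down, z forward; pixel columns grow to the right and rows downward; lengths in mm; the calibration is good to about 2 mm. A picture is of the moment at which its call begins.
- robot.sign_off(): hands the job in; it is judged then, once.
The state is a dict: "time": time; "q": joint angles; "joint_velocities": joint speeds; "joint_efforts": joint torques, N m; "position": TCP position; "tcp_rot": TCP orientation; "contact_force": force on the tool from outside, world axes, zero at the start; "moment": the same for the moment, N m; "grip_width": finger opening in mm; "gripper_force": force on a finger pad.
Only numpy, scipy, OpenCV 4.12 (cv2) and the standard library are available. Lean on these libraries where they do the work, as an engineer would, in place of code of your own. Each camera call takes 0.05 s, during which the arm holds its last target. There are 200 camera calls.

TASK

On the worktop stands a round white spice dish with six compartments under a clear turning lid that has one opening. Turn the lid by the upright wooden grip in its middle until the opening lies centred over the compartment with the cinnamon sticks, then let go. Do not knock over the tall pepper mill beside it.

Things in the scene. Friction and masses are not known exactly. Their poses are not given: they have to be found in the camera images.
- lid_grip (a point): Wooden bar grip on the turning lid of the white spice dish (180 mm across, 46 mm high, fixed, axis vertical). The point is on the axis, 69 mm above the worktop. Bar 40 mm long, 14 wide; its top is 13 mm above the point, the lid's face 23 mm below. x: along the bar, toward the opening; y: across its 14 mm (grasp so); z: up. The lid turns both ways about z, light friction (0.04 N m), and stays put.
- lid_opening (a point): Centre of the lid's one opening, 56 mm from the axis, 46 mm above the worktop: a wedge-shaped hole 40 degrees wide between two raised wooden ribs, 24 to 80 mm from the axis; the lid is clear elsewhere. Turns with the lid. It starts about over the black peppercorns; the cinnamon lies in the next compartment left or right of these, a turn of 0.7 to 1.4 rad.
- cinnamon_sticks (a point): Centre of the four brown cinnamon sticks (42 mm long, 12 mm thick) in the middle of one of the dish's six 60-degree compartments, 56 mm from the axis, 22 mm above the worktop, seen through the clear lid; fixed. The other compartments hold three round nutmegs, small peppercorns, cloves, a star anise, or nothing. The axes of this point mean nothing.
- mill_center (a point): Tall dark wooden pepper mill, 58 mm across, 170 mm high, loose, standing about 165 mm from the dish's axis; the point is on its axis, half-way up; z is up. To be left standing.
Things that resemble listed ones, but are neither listed nor needed, are in the scene too. There is more than one size of the part that bears mill_center; the job needs the smaller.

How it is judged:
By the outcome, as a careful person would: the job done as asked, in the order asked, and still so for the second after the job is handed in, with the robot touching nothing.
It also fails if it takes over 32 s, if anything falls off the work surface, if the arm or the gripper's body presses on something with over 40 N, if the wrist force passes 120 N, or if a joint passes its speed limit or range.

## Working session

There is one attempt and no reset: what is moved stays moved. The work goes in short steps, Python scripts to look and compute and a tool call to move; the robot and the scene stay as the last step left them, time stands still between calls to the robot, and variables do not carry over. Pictures are saved under pics/ and viewed, at most 10 in all, crops included, and the job is handed in when it is done.

Besides the shell and the picture viewer there is one more tool, called after "Emit:" as name(argument=value, ...), one argument or row to a line, values as JSON. arm_command: Moves the arm, as the interface text tells. Its arguments: {"type":"object","properties":{"deltas":{"type":"array"},"squeeze":{"type":"number"}},"required":["deltas"]}

```bash
mkdir -p pics
cat > h.py <<'E'
import numpy as np, cv2, pickle
def snap(n,f):
    from plant import robot
    c=robot.read_camera(n); cv2.imwrite(f'pics/{f}.png',c['color']); pickle.dump(dict(c),open(f'{f}.pkl','wb')); return c
def load(f): return pickle.load(open(f'{f}.pkl','rb'))
def ray(c,u,v):
    K=np.array(c['intrinsics']); p=np.array([(u-K[0,2])/K[0,0],(v-K[1,2])/K[1,1]]); s=p.copy()
    for _ in range(20): s=p/(1+c['k1']*(s@s))
    return np.array(c['attitude'])@np.array([*s,1.]),np.array(c['origin'])
def atz(c,u,v,z):
    d,o=ray(c,u,v); return o+d*(z-o[2])/d[2]
def dep(c,u,v):
    d,o=ray(c,u,v); return o+d*c['depth'][int(round(v)),int(round(u))]
E
python3 - <<'E'
from h import *
for n in('top','side'):
    c=snap(n,n+'0'); print(n,c['origin'],c['attitude'],c['intrinsics'],c['k1'])
from plant import robot
s=robot.get_state(); print(s['time'],s['position'],s['tcp_rot'],s['q'])
E
```

```text
top [389.72458889 180.90214507 964.52086944] [[-1.54156739e-02 -9.93086556e-01  1.16367732e-01]
 [-9.99880157e-01  1.54766787e-02 -3.79357410e-04]
 [-1.42425125e-03 -1.16359634e-01 -9.93206125e-01]] [[572.55277261   0.         319.38770207]
 [  0.         572.55277261 248.15384483]
 [  0.           0.           1.        ]] -0.041810810086868176
side [424.32730008 836.52848377 668.5678801 ] [[-0.99173016 -0.08345646  0.0975003 ]
 [-0.12819467  0.68037091 -0.72156881]
 [-0.00611679 -0.72810057 -0.68544302]] [[523.62025778   0.         314.16542282]
 [  0.         523.62025778 239.55559589]
 [  0.           0.           1.        ]] -0.11692299773250216
0.1 [ 241.0507565  -521.55396534  249.52234927] [[ 9.07759886e-01  4.19489865e-01 -4.92096886e-04]
 [ 4.19490097e-01 -9.07758533e-01  1.58234780e-03]
 [ 2.17073718e-04 -1.64282163e-03 -9.99998627e-01]] [-1.25895469e+00  2.76543773e-01  1.50599897e+00  1.75050145e-05
  1.36070693e+00 -1.21045750e-01]
```

View pics/top0.png

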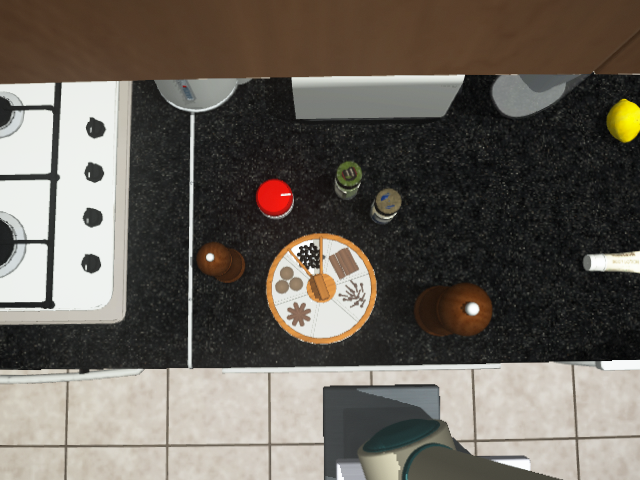

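View pics/side0.png

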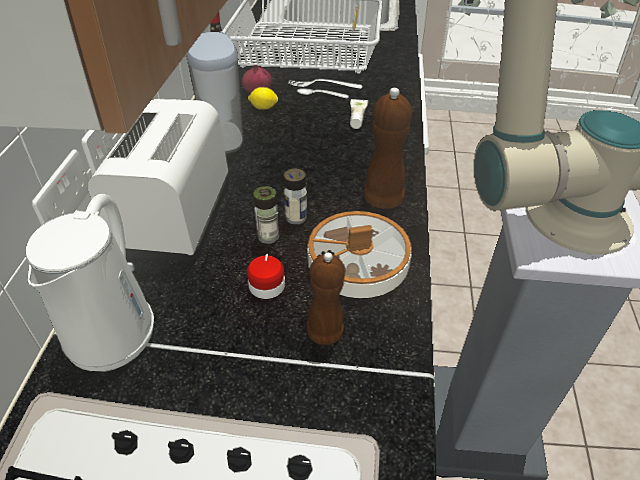

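The top picture shows the dish at about (321,288), with peppercorns at (310,255) and cinnamon at (343,263), to the right of the peppercorns. There are two mills: the smaller at (220,262) and the larger at (455,308). The small one, about 165 mm from the dish, fits mill_center. An enlarged crop will confirm this.

Run:
```python
from h import *
c=load('top0'); im=c['color'][225:351,190:385]
cv2.imwrite('pics/crop1.png',cv2.resize(im,None,fx=4,fy=4,interpolation=cv2.INTER_CUBIC))
for n,u,v,z in(('small',210,257,170),('big',472,309,230),('dish',321,288,46)): print(n,atz(c,u,v,z),dep(c,u,v))
```

```text
small [472.75243678 333.60645567 170.        ] [472.47192002 333.09053095 172.68435746]
big [394.3539131  -13.44093868 230.        ] [394.26979587  -9.90962367 243.34662662]
dish [433.01983218 178.95901259  46.        ] [431.34875776 179.03401203  81.45231785]
```

View pics/crop1.png

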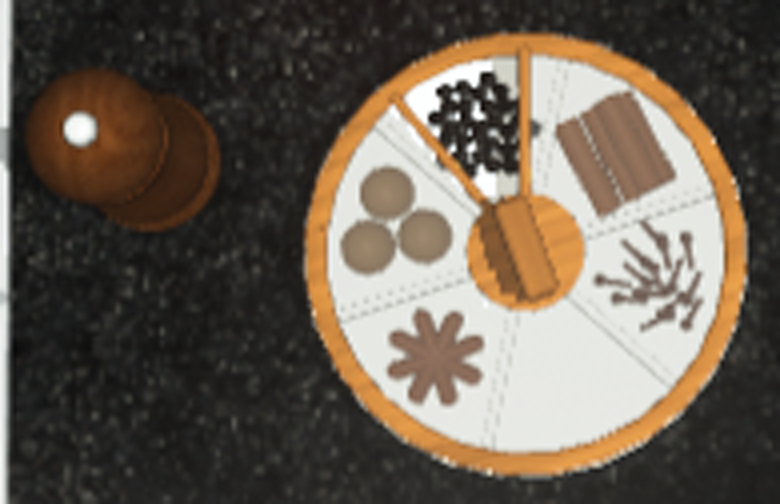

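The crop confirms it. The mill at the left is the small one (top height read as about 172 mm). The lid's ribs run to (395,98) and (524,48) on either side of the peppercorns, and the cinnamon is at (617,152), clockwise of them. The grip's bright top face spans about (500,205) to (560,290).

Run:
```python
from h import *
c=load('top0')
P=lambda x,y,z: atz(c,(x+.5)/4-.5+190,(y+.5)/4-.5+225,z)[:2]
rim=np.array([P(x,y,46) for x,y in((305,254),(747,254),(526,32),(526,477))])
C=np.array([(rim[2]+rim[3])[0]/2,(rim[0]+rim[1])[1]/2]); print('C rim',C,np.linalg.norm(rim[0]-rim[1]),np.linalg.norm(rim[2]-rim[3]))
g=[P(x,y,82) for x,y in((500,206),(537,197),(560,288),(524,300))]
print('grip',np.mean(g,0)); d=(g[0]+g[1])-(g[2]+g[3]); print('bar',np.arctan2(d[1],d[0]),np.linalg.norm(d)/2)
h=P(526,252,46);print('hub',h)
A=lambda p:np.arctan2(*(p-C)[::-1])
a,b=A(P(395,98,50)),A(P(524,48,50));print('ribs',a,b,(a+b)/2)
ci=P(617,152,28);print('cin',A(ci),np.linalg.norm(ci-C),ci)
for p in((713,192),(565,66),(375,125),(340,320),(490,445),(670,383)): print([round(A(P(*p,z)),3) for z in(5,25,42)])
# depth of grip top
for x,y in((530,247),(515,215),(545,280)): print(dep(c,x/4+190,y/4+225))
m=load('side0'); print('mill side',dep(m,326,270))
```

```text
C rim [433.54697192 178.77119156] 177.13805291178795 178.18898538057397
grip [433.54545447 177.17944256]
bar 0.23302430259400747 36.721079131163904
hub [433.61708501 178.74926938]
ribs 0.6906201250641959 -0.006110725792290035 0.34225469963595295
cin -0.7439789765118238 56.205291568492186 [474.90168697 140.70779257]
[np.float64(-1.253), np.float64(-1.264), np.float64(-1.273)]
[np.float64(-0.219), np.float64(-0.221), np.float64(-0.222)]
[np.float64(0.837), np.float64(0.846), np.float64(0.854)]
[np.float64(1.883), np.float64(1.893), np.float64(1.903)]
[np.float64(2.938), np.float64(2.94), np.float64(2.941)]
[np.float64(-2.305), np.float64(-2.314), np.float64(-2.322)]
[433.30467371 176.686       80.08251859]
[445.57599552 182.27975137  82.83838475]
[420.53947996 171.1028541   79.28768867]
mill side [473.86586264 353.36064049 155.03486955]
```

Emit:
arm_command(
  deltas=[
    [[1.4,5,3,0,0,0.18,1],[2.8,10,6,0,0,0.36,1],[4.2,15,9,0,0,0.54,1],[5.6,20,9,0,0,0.72,1],[7,25,9,0,0,0.9,0.8],[8.4,30,9,0,0,1.08,0.6],[9.8,35,9,0,0,1.26,0.6],[11.2,40,9,0,0,1.44,0.6]],
  ],
  squeeze=30,
)

```text
time: 1.1
position: [353.1, -120.3, 340.1]
tcp_rot: [[-0.303, 0.953, 0.0], [0.953, 0.303, 0.0], [0.0, 0.0, -1.0]]
contact_force: [1.0, -0.0, 0.0]
grip_width: 50.7
gripper_force: 0.0
```

Emit:
arm_command(
  deltas=[
    [[1,3.76,0,0,0,0.18,0.6],[2,7.52,0,0,0,0.36,0.6],[3,11.28,0,0,0,0.54,0.6],[4,15.04,0,0,0,0.72,0.6],[5,18.8,0,0,0,0.9,0.6],[6,22.56,0,0,0,1.08,0.6],[7,26.32,0,0,0,1.26,0.6],[8,30.08,0,0,0,1.44,0.6]],
  ],
)

```text
time: 2.1
position: [433.1, 180.0, 339.9]
tcp_rot: [[-0.984, -0.176, -0.001], [-0.176, 0.984, -0.0], [0.001, -0.0, -1.0]]
contact_force: [0.1, -0.5, -0.3]
grip_width: 51.2
gripper_force: 0.0
```

Emit:
arm_command(
  deltas=[
    [[0,-0.1,-6,0,0,0.16,0.6],[0,-0.1,-12,0,0,0.16,0.6],[0,-0.1,-18,0,0,0.16,0.6],[0,-0.1,-22,0,0,0.16,0.6],[0,-0.1,-24,0,0,0.16,0.6],[0,-0.1,-26,0,0,0.16,0.6],[0,-0.1,-26.7,0,0,0.16,0.6],[0,-0.1,-26.7,0,0,0.16,0.6]],
  ],
)

```text
time: 3.1
position: [433.0, 177.7, 73.1]
tcp_rot: [[-0.946, -0.325, -0.001], [-0.325, 0.946, -0.0], [0.001, 0.0, -1.0]]
contact_force: [0.3, -0.3, 0.3]
grip_width: 51.1
gripper_force: 0.0
```

Run:
```python
from h import *
c=snap('side','side1'); im=c['color'][170:320,280:460]
cv2.imwrite('pics/crop2.png',cv2.resize(im,None,fx=4,fy=4,interpolation=cv2.INTER_CUBIC))
```

```text
(no output)
```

View pics/crop2.png

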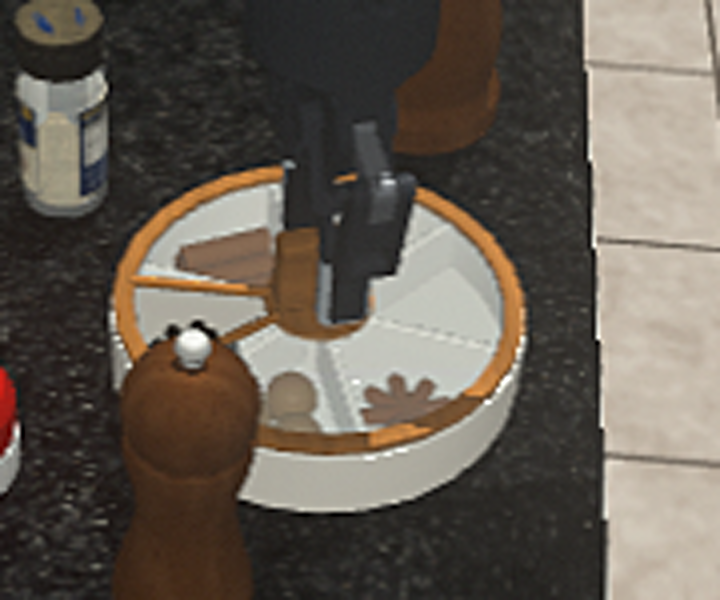

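The crop shows the fingers straddling the wooden bar at about (310,280), clear of the ribs and lid. Next: close and turn clockwise.

Emit:
arm_command(
  deltas=[
    [[0,0.1,0,0,0,0,0.3],[0,0.1,0,0,0,0,0],[0,0.1,0,0,0,0,0],[0,0.1,0,0,0,0,0],[0,0.1,0,0,0,0,0],[0,0.1,0,0,0,0,0]],
  ],
  squeeze=30,
)

```text
time: 3.9
position: [433.4, 179.4, 74.0]
tcp_rot: [[-0.946, -0.325, 0.001], [-0.325, 0.946, 0.001], [-0.001, 0.001, -1.0]]
contact_force: [-1.3, 3.1, 5.6]
grip_width: 13.5
gripper_force: 33.0
```

Emit:
arm_command(
  deltas=[
    [[0,0,0,0,0,-0.14,0],[0,0,0,0,0,-0.28,0],[0,0,0,0,0,-0.42,0],[0,0,0,0,0,-0.56,0],[0,0,0,0,0,-0.7,0],[0,0,0,0,0,-0.84,0],[0,0,0,0,0,-0.97,0],[0,0,0,0,0,-1.07,0]],
  ],
)

```text
time: 4.9
position: [433.6, 180.1, 74.1]
tcp_rot: [[-0.736, 0.676, 0.001], [0.676, 0.736, 0.003], [0.001, 0.003, -1.0]]
contact_force: [-0.8, 5.4, 5.1]
grip_width: 13.4
gripper_force: 33.0
```

Emit:
arm_command(
  deltas=[
    [[0,0,0,0,0,0,0],[0,0,0,0,0,0,0.3],[0,0,0,0,0,0,0.6],[0,0,0,0,0,0,0.6],[0,0,4,0,0,0,0.6],[0,0,9,0,0,0,0.6],[0,0,15,0,0,0,0.6],[0,0,21,0,0,0,0.6]],
  ],
)

```text
time: 5.9
position: [432.8, 178.5, 285.0]
tcp_rot: [[-0.739, 0.674, -0.0], [0.674, 0.739, -0.0], [-0.0, -0.0, -1.0]]
contact_force: [1.8, 0.3, -0.4]
grip_width: 51.7
gripper_force: 0.0
```

Emit:
arm_command(
  deltas=[
    [[-2,-5,2,0,0,0,0.6],[-5,-10,5,0,0,0,0.6],[-8,-15,7,0,0,0,0.6],[-11,-20,7,0,0,0,0.6],[-12,-25,7,0,0,0,0.6],[-12,-30,7,0,0,0,0.6],[-12,-30,7,0,0,0,0.6]],
  ],
)

```text
time: 6.78
position: [312.7, -124.4, 353.1]
tcp_rot: [[-0.734, 0.679, -0.001], [0.679, 0.734, -0.001], [-0.0, -0.001, -1.0]]
contact_force: [0.6, 0.8, 0.3]
grip_width: 50.9
gripper_force: 0.0
```

Run:
```python
from h import *
c=snap('top','top2'); im=c['color'][225:351,190:385]
cv2.imwrite('pics/crop3.png',cv2.resize(im,None,fx=4,fy=4,interpolation=cv2.INTER_CUBIC))
```

```text
(no output)
```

View pics/crop3.png

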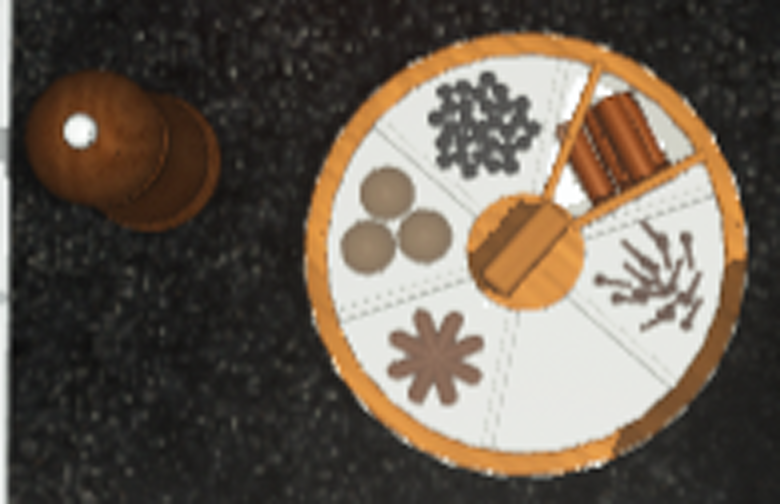

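The opening, between ribs ending at (598,68) and (700,157), now lies over the cinnamon at (617,150), and the mill still stands. I'll check the centring with numbers.

Run:
```python
from h import *
c=load('top2'); C=np.array([433.5,178.8])
P=lambda x,y,z: atz(c,(x+.5)/4-.5+190,(y+.5)/4-.5+225,z)[:2]
A=lambda p:np.arctan2(*(p-C)[::-1])
a,b=A(P(598,68,50)),A(P(702,156,50)); print(a,b,(a+b)/2, A(P(617,150,28)))
```

```text
-0.38992435654903046 -1.0886395202830408 -0.7392819384160356 -0.7341958501464365
```

The opening is centred to within about 0.01 rad.

```bash
python3 -c "
from plant import robot
print(robot.sign_off())"
```

```text
the job is handed in; nothing more can be done
None
```

The lid's opening is centred over the cinnamon sticks to within about 0.01 rad, the grip has been released, the pepper mill is still standing, and the job is handed in.

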